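# Hold a brass valve body in the corner of a checking jig

## Task

Lift the brass valve body out of its tray compartment and set it flat on the checking jig's plate, with the long side of its base along the blue fence. Press it into the corner so that it bears on the blue fence and the red fence at the same time, with a steady push but no forcing, and finish while still gripping it and pressing it there: do not let go. Leave the other parts in the tray as they are.

Things in the scene. Friction and masses are not known exactly. Their poses are not given: they have to be found in the camera images.
- brass_body: Brass-coloured machined valve body, loose, about 250 g: a flat base 50 mm (own x) by 34 mm (own y) by 20 mm high, with a square boss 20 x 20 mm in the middle of its top, sides parallel to the base's sides, rising 36 mm more (56 mm overall). Grip it by the boss. Origin at the centre of the underside, z up. The same when turned half round. It starts upright in any compartment that holds a part, at any moderate yaw.
- tray: Grey open compartment tray, fixed, 174 (own x) by 257 (own y) mm, walls 22 mm high and 4 mm thick, floor 4 mm thick; one divider across x and two across y make 2 by 3 compartments about 81 by 80 mm, centres at x = +-42.5 mm and y = -84, 0, +84 mm. Origin at the centre of its underside. It stands left or right of the jig, yawed.
- jig: Checking jig, fixed to the table: dark steel plate 10 mm thick, 190 mm along own x (from -75 to +115 mm) and 150 mm along own y (+-75 mm), with a blue fence, a red fence, and a round dial indicator (reaching 40 mm above the table) centred at x = 85 mm, y = 5 mm, behind the red fence. Origin on the table under x = 0, y = 0; own z up, own x pointing away from the robot, yawed by up to 0.5 rad either way.
- long_fence: Blue fence of the jig, rigid, fixed: runs along the jig's x from x = -60 to +27 mm, 16 mm thick, its top 16 mm above the plate; its working face looks to the jig's -y and lies at y = +30 mm. Origin and axes are the same as the jig's.
- end_fence: Red fence of the jig, rigid, fixed: runs along the jig's y from y = -40 to +22 mm, 16 mm thick, its top 16 mm above the plate; its working face looks to the jig's -x and lies at x = +35 mm. Origin and axes as the jig's. Plate, fences and the part's base are smooth ground metal (friction about 0.2); still, a part pressed down hard drags before it bears on them.
- corner (a point): The corner point: where the planes of the two fences' working faces meet on the upper face of the plate (10 mm above the table; the fences leave a small relief gap there). Axes as the jig's: the part belongs on the -x, -y side, and when seated its centre is at x = -25 mm, y = -17 mm from here.
- grey_body: Aluminium-grey valve body of the same shape and size as the brass one, loose, in one of the tray's compartments; a bystander. Origin at the centre of its underside.
- black_knob: Black round knob, 34 mm across, 30 mm high, loose, in one of the tray's compartments; a bystander. Origin at the centre of its underside.
- steel_collar: Plain steel ring, 40 mm across, 24 mm hole, 18 mm high, loose, in one of the tray's compartments; a bystander. Origin at the centre of its underside.
Things that resemble listed ones, but are neither listed nor needed, are in the scene too. Of the things that look like the brass_body, take the one that is farthest from the robot's base at the start.

How it is judged:
On the way:
1. the brass valve body is lifted clear of the tray's walls (height (world z) of brass_body above 0.03 m and contact force between brass_body and tray below 0.1 N), for 0.2 s.
At the end, for the whole second after the job is handed in: Brass body flat on the plate (3 mm, 0.06 rad), long side along the blue fence (0.06 rad), centre within 4 mm of its seat, pushing on each fence with 2 to 40 N while the fingers press it with over 2 N; at rest; other parts within 20 mm of their start (contact force between brass_body and long_fence between 2 and 40 N and contact force between brass_body and end_fence between 2 and 40 N and contact force between the fingers and brass_body above 2 N and angle between the x axis of brass_body and the x axis of jig, either way round below 0.06 rad and angle between brass_body's own z axis and vertical below 0.06 rad and z of brass_body in the frame of corner between -0.003 and 0.003 m and x of brass_body in the frame of corner between -0.029 and -0.021 m and y of brass_body in the frame of corner between -0.021 and -0.013 m and linear speed of brass_body below 0.02 m/s and distance of each of grey_body, black_knob, steel_collar from where it was at the start of the episode below 0.02 m); the arm keeps its last pose, push and grip.
It fails at once if another part in the tray is moved more than 20 mm (distance of any of grey_body, black_knob, steel_collar from where it was at the start of the episode above 0.02 m).
It also fails if it takes over 58 s, if anything falls off the work surface, if the arm or the gripper's body presses on something with over 40 N, if the wrist force passes 120 N, or if a joint passes its speed limit or range.

## Robot

A 7-joint arm with a two-finger parallel gripper is mounted at the origin on the work surface. World frame = base frame: x ahead of the robot, y to its left, z up, the work surface at z = 0. Lengths are in m, angles in rad, forces in N, time in s.
With the tool pointing down it reaches from about 0.4 to 0.85 m from the base axis. Payload 4.5 kg.
Tool frame: the origin (TCP) lies midway between the tips of the shut fingers; the grasp point (between the pads) lies 19 mm behind it; z points along the fingers, y is the direction in which the jaws open and shut (so a half turn about z gives the same grasp; the last joint's range is limited). The gripper opens to 88 mm and grips with 3 to 60 N. Pads are 18 mm wide; open, the fingers measure 123 mm over their backs; the gripper's body (75 mm by 187 mm) begins 45 mm behind the grasp point.
Start: joints at [1.261, 0.689, -0.195, 1.565, 0.157, 0.902, -0.215], TCP at [0.211, -0.588, 0.239] pointing down, gripper open.
Joint ranges: [-3.01, 3.01], [-0.46, 2.08], [-1.47, 1.51], [0.13, 2.56], [-1, 4.14], [0.04, 2.09], [-2.66, 2.66]. Speed limits (rad/s): [2.57, 2.57, 3.14, 3.14, 3.14, 3.14, 3.14].

## Interface

Orientations are given as [roll, pitch, yaw] about the fixed x, y, z axes, in that order (R = Rz(yaw) Ry(pitch) Rx(roll)).
In Python, from bench import move_pose, movel, goto_joints, open_jaws, clamp, pause, inverse_kinematics, camera, camera_params, MotionError, finish_job, current_clock, current_q, current_joint_vel, current_joint_efforts, current_position, current_tcp_rot, current_force, current_moment, current_opening gives the robot as it stands. The module is installed in compiled form; this text tells all that it offers. Calls block until the motion is done:
- move_pose(position, orientation): joint-space move of the TCP to a pose.
- movel(position, ori=None, feed=0.15, f_stop=None): straight line of the TCP; ori=None keeps the orientation; feed is the mean speed in m/s. With f_stop (N) it stops when the force on the tool has changed by that much, and returns True; else False.
- goto_joints(angles): joint-space move.
- open_jaws() and clamp(f_grip=None): open the fingers fully, or close them until they stop; f_grip is the grip in N (None keeps the last).
- pause(seconds).
- inverse_kinematics(position, orientation): joint angles nearest the present ones, or None.
- camera(name): name is "side" or "top" or "wrist"; returns (picture, depth): 400x640x3 uint8, red, green, blue; 400x640 float32, m along the optical axis (not along the pixel's ray), 0 where there is no reading.
- camera_params(name): a dict with "mtx" (3x3 intrinsics, pixels), "rvec" (rotation vector, rad) and "tvec" (3), from world to camera coordinates, as OpenCV has them; the wrist camera has in their place "hand_eye" (4x4, takes a point from camera to tool coordinates, whose origin is the TCP and whose axes are the flange's). Camera axes: x right, y down, z forward; pixel columns grow to the right and rows downward; lengths in m; the calibration is good to about 2 mm. A picture is of the moment at which its call begins: read the wrist's pose just before it. camera_params takes no time and is no camera call.
A pose or a line that the arm cannot do raises MotionError and nothing moves.
- finish_job(): hands the job in, once; it reports no verdict.
Readings, each from a call of its own:
- current_clock(): time.
- current_q(): joint angles.
- current_joint_vel(): joint speeds.
- current_joint_efforts(): joint torques, N m.
- current_position(): TCP position.
- current_tcp_rot(): TCP orientation.
- current_force(): force on the tool from outside, world axes, zero at the start.
- current_moment(): the same for the moment, N m.
- current_opening(): finger opening in m.
Only numpy, scipy, OpenCV 4.12 (cv2) and the standard library are available. Lean on these libraries where they do the work, as an engineer would, in place of code of your own. Each camera call takes 0.05 s, during which the arm holds its last target.

## Working session

There is one attempt and no reset: what is moved stays moved. The work goes in short steps, each a Python script; the robot and the scene stay as the last script left them, time stands still between calls to the robot, and variables do not carry over. Pictures are saved under pics/ and viewed, and the job is handed in when it is done.

```bash
mkdir -p pics
python3 - <<'E'
from bench import *
import cv2,numpy as np
for n in ["side","top","wrist"]:
    p,d=camera(n); cv2.imwrite(f"pics/a_{n}.png",p[:,:,::-1]); np.savez(f"a_{n}.npz",p=p,d=d)
    print(n,camera_params(n))
print(current_clock(),current_position(),current_tcp_rot(),current_opening())
E
```

```text
side {'mtx': array([[461.29187263,   0.        , 323.10339899],
       [  0.        , 461.29187263, 198.39076827],
       [  0.        ,   0.        ,   1.        ]]), 'rvec': array([ 0.56868745, -2.66729084,  1.14896459]), 'tvec': array([0.46484078, 0.18953933, 0.81632324])}
top {'mtx': array([[448.11541092,   0.        , 318.04410537],
       [  0.        , 448.11541092, 207.02760608],
       [  0.        ,   0.        ,   1.        ]]), 'rvec': array([ 2.11495583, -2.14294854,  0.19686513]), 'tvec': array([-0.00299317,  0.51578157,  0.94397633])}
wrist {'mtx': array([[318.20564895,   0.        , 319.98289546],
       [  0.        , 318.20564895, 201.81234536],
       [  0.        ,   0.        ,   1.        ]]), 'hand_eye': array([[-9.28993832e-04, -9.47940288e-01, -3.18446772e-01,
         8.33220746e-02],
       [ 9.99998987e-01, -1.22416160e-03,  7.26775190e-04,
        -7.19972269e-05],
       [-1.07876979e-03, -3.18445774e-01,  9.47940465e-01,
        -1.46498179e-01],
       [ 0.00000000e+00,  0.00000000e+00,  0.00000000e+00,
         1.00000000e+00]])}
0.15 [ 0.21049093 -0.58800659  0.23813549] [-3.14025469e+00  1.11337788e-04  3.43894589e-01] 0.08804472997173698
```

View pics/a_top.png

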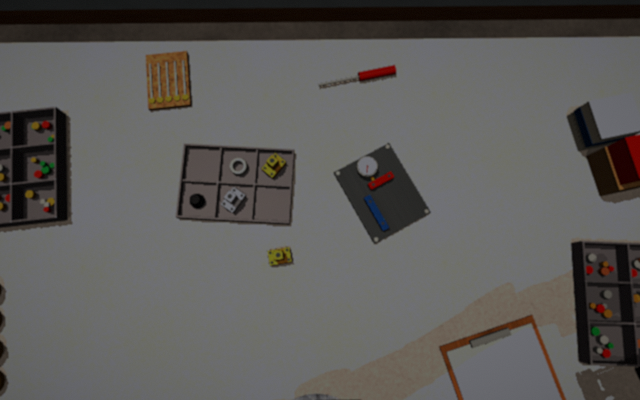

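View pics/a_side.png

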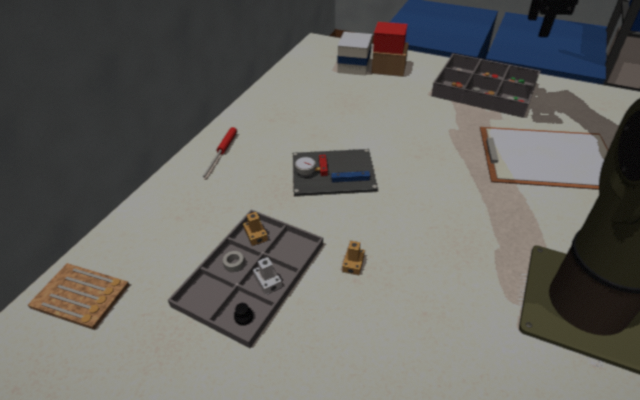

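The top view shows the tray at centre-left, around (237,185). The target brass body is in its upper right compartment at (274,165), farthest from the base. The decoy brass is on the table at (280,257). The jig is at (382,193), with the blue fence at (376,213), the red at (381,181) and the dial at (367,167).

```bash
cat > h.py <<'E'
import cv2,numpy as np
from bench import *
from scipy.spatial.transform import Rotation as Ro
def extr(n,pose=None):
    c=camera_params(n);K=c['mtx']
    if n=='wrist':
        T=np.eye(4);T[:3,:3]=Ro.from_euler('xyz',pose[1]).as_matrix();T[:3,3]=pose[0]
        return K,T@c['hand_eye']
    R=cv2.Rodrigues(c['rvec'])[0];T=np.eye(4);T[:3,:3]=R.T;T[:3,3]=-R.T@np.ravel(c['tvec']);return K,T
def ray(uv,z,K,T):
    uv=np.atleast_2d(uv).astype(float)
    d=np.c_[(uv-[K[0,2],K[1,2]])/[K[0,0],K[1,1]],np.ones(len(uv))]@T[:3,:3].T
    return T[:3,3]+d*((z-T[2,3])/d[:,2])[:,None]
def proj(P,K,T):
    p=(np.atleast_2d(P)-T[:3,3])@T[:3,:3]; return p[:,:2]/p[:,2:]*[K[0,0],K[1,1]]+[K[0,2],K[1,2]]
def masks(p):
    h=cv2.cvtColor(p,cv2.COLOR_RGB2HSV);H,S,V=[h[:,:,i].astype(int) for i in range(3)]
    return dict(blue=(H>100)&(H<130)&(S>140)&(V>40),red=((H<6)|(H>174))&(S>150)&(V>60),brass=(H>18)&(H<35)&(S>130)&(V>50))
def blobs(m,amin=30):
    n,l,s,c=cv2.connectedComponentsWithStats(m.astype(np.uint8))
    return [(s[i,4],c[i],l==i) for i in range(1,n) if s[i,4]>=amin]
E
python3 - <<'E'
from h import *
p=np.load('a_top.npz')['p'];K,T=extr('top')
print(T[:3,3])
for k,m in masks(p).items():
    for a,c,mm in blobs(m):
        r=cv2.minAreaRect(np.argwhere(mm)[:,::-1].astype(np.float32))
        w=ray(cv2.boxPoints(r),{'blue':.026,'red':.026,'brass':.03}[k],K,T)[:,:2]
        print(k,a,c.round(1),ray(c,.026,K,T).round(3)[0,:2],w.round(3).tolist())
big=cv2.resize(p[130:270,170:450],None,fx=2.8,fy=2.8,interpolation=cv2.INTER_CUBIC)
cv2.imwrite('pics/b_top.png',np.clip(big[:,:,::-1]*1.8,0,255))
E
```

```text
[ 0.33821348 -0.004412    1.02113812]
blue 267 [376.1 212.7] [ 0.505 -0.141] [[0.54, -0.113], [0.548, -0.127], [0.471, -0.168], [0.463, -0.154]]
red 271 [377.   72.1] [ 0.845 -0.155] [[0.846, -0.11], [0.863, -0.198], [0.845, -0.2], [0.827, -0.113]]
red 48 [ 45.1 123.9] [0.725 0.624] [[0.725, 0.636], [0.737, 0.625], [0.724, 0.612], [0.712, 0.623]]
red 352 [634.4 150.3] [ 0.643 -0.744] [[0.681, -0.727], [0.68, -0.76], [0.58, -0.746], [0.58, -0.714]]
red 46 [ 37.6 173.7] [0.605 0.63 ] [[0.604, 0.64], [0.616, 0.63], [0.605, 0.618], [0.594, 0.629]]
red 196 [380.7 179.9] [ 0.581 -0.154] [[0.575, -0.122], [0.603, -0.179], [0.587, -0.186], [0.559, -0.129]]
red 31 [  7.4 197.5] [0.55  0.692] [[0.559, 0.698], [0.558, 0.689], [0.542, 0.688], [0.542, 0.697]]
red 53 [588.9 269.4] [ 0.372 -0.605] [[0.379, -0.6], [0.379, -0.613], [0.364, -0.611], [0.364, -0.598]]
red 38 [633.9 272.5] [ 0.364 -0.704] [[0.372, -0.701], [0.371, -0.71], [0.356, -0.707], [0.356, -0.699]]
red 59 [600.1 308. ] [ 0.289 -0.62 ] [[0.29, -0.608], [0.3, -0.62], [0.287, -0.631], [0.277, -0.619]]
red 62 [606.3 352.9] [ 0.195 -0.
[... 294 characters left out ...]
.2] [0.78 0.37] [[0.781, 0.388], [0.801, 0.363], [0.78, 0.348], [0.76, 0.373]]
brass 50 [ 35.  125.4] [0.721 0.647] [[0.715, 0.655], [0.731, 0.649], [0.723, 0.634], [0.708, 0.64]]
brass 253 [272.7 164.5] [0.62  0.093] [[0.612, 0.122], [0.651, 0.089], [0.625, 0.062], [0.587, 0.095]]
brass 60 [ 28.8 193.6] [0.559 0.645] [[0.566, 0.652], [0.566, 0.634], [0.55, 0.632], [0.55, 0.65]]
brass 38 [ 50.7 200.9] [0.541 0.594] [[0.542, 0.601], [0.551, 0.593], [0.539, 0.58], [0.53, 0.589]]
brass 263 [278.8 255.4] [0.412 0.079] [[0.423, 0.104], [0.431, 0.056], [0.398, 0.05], [0.39, 0.098]][ WARN:0@0.745] global loadsave.cpp:1063 imwrite_ Unsupported depth image for selected encoder is fallbacked to CV_8U.
```

View pics/b_top.png

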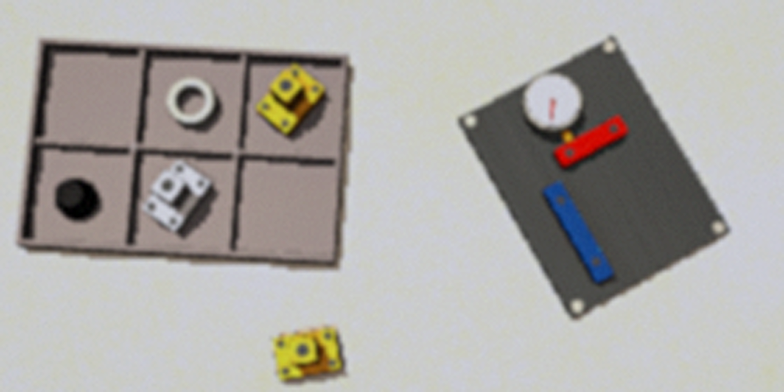

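The crop shows the target in the tray's top-right compartment at roughly 45°. The jig's yaw is about 0.49. Next I take wrist close-ups of the jig and then of the part.

Run:
```python
from h import *
for i,(x,y,z,w) in enumerate([(.545,-.155,.20,.49),(.62,.09,.20,.35)]):
    move_pose([x,y,z],[np.pi,0,w]); pause(.3)
    ps=(current_position(),current_tcp_rot()); p,d=camera('wrist')
    np.savez(f'w{i}.npz',p=p,d=d,pos=ps[0],rot=ps[1]); cv2.imwrite(f'pics/w{i}.png',np.clip(p[:,:,::-1]*1.5,0,255).astype(np.uint8))
    print(ps,current_clock(),current_q().round(2) if hasattr(current_q(),'round') else current_q(),current_force())
```

```text
(array([ 0.54490907, -0.15552636,  0.20000921]), array([3.14146308e+00, 2.89076577e-06, 4.89110090e-01])) 2.4833 [ 0.29  0.66 -0.16  1.79  0.15  0.7  -1.03] [-0.12728902  0.98975545  0.09589843]
(array([0.6200557 , 0.0884841 , 0.20010249]), array([3.14115270e+00, 1.53604287e-04, 3.47878861e-01])) 3.8333 [-0.17  0.73 -0.08  1.6   0.07  0.81 -1.5 ] [ 1.23638597 -0.23178929 -1.38930782]
```

View pics/w0.png

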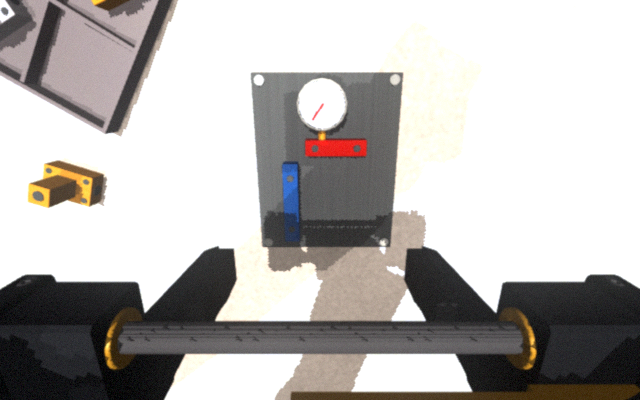

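View pics/w1.png

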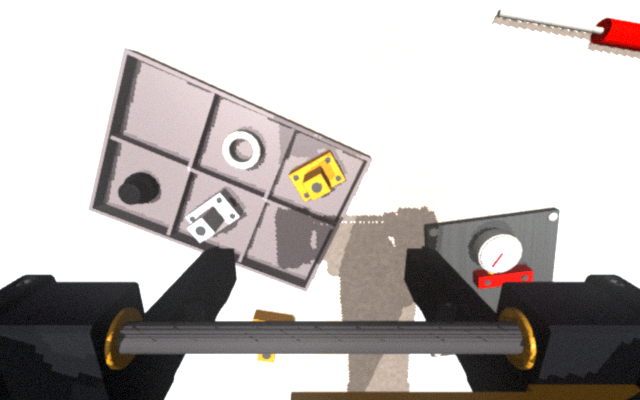

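Run:
```python
from h import *
# jig
D=np.load('w0.npz');p=D['p'];K,T=extr('wrist',(D['pos'],D['rot']))
m=masks(p)
for k in ('blue','red'):
    a,c,mm=max(blobs(m[k]),key=lambda b:b[0]); r=cv2.minAreaRect(np.argwhere(mm)[:,::-1].astype(np.float32))
    b=cv2.boxPoints(r);w=ray(b,.026,K,T)[:,:2]; rr=cv2.minAreaRect((w*1000).astype(np.float32))
    print(k,a,b.round(1).tolist(),rr)
dark=(p.max(2)<75).astype(np.uint8); dark[252:]=0; dark[:,:240]=0; dark[:,415:]=0
dark=cv2.morphologyEx(dark,cv2.MORPH_CLOSE,np.ones((9,9)))
cs=max(cv2.findContours(dark,0,2)[0],key=cv2.contourArea)
q=cv2.approxPolyDP(cs,8,True)[:,0];print('plate',q.tolist()); w=ray(q,.01,K,T)[:,:2];print(w.round(4).tolist())
print(cv2.minAreaRect((ray(cs[:,0],.01,K,T)[:,:2]*1000).astype(np.float32)))
# part
D=np.load('w1.npz');p=D['p'];d=D['d'];K,T=extr('wrist',(D['pos'],D['rot']))
v,u=np.mgrid[140:215,270:360]
P=np.stack([(u-K[0,2])/K[0,0],(v-K[1,2])/K[1,1],np.ones_like(u)],-1)*d[140:215,270:360,None]
W=P@T[:3,:3].T+T[:3,3]
br=masks(p)['brass'][140:215,270:360]
print('z hist',np.histogram(W[...,2][br],bins=np.arange(-.0,.08,.004)))
for lo,hi in((.05,.07),(.018,.03)):
    s=br&(W[...,2]>lo)&(W[...,2]<hi);print(s.sum(),cv2.minAreaRect((W[s][:,:2]*1000).astype(np.float32)),W[s].mean(0))
crop=cv2.resize(p[130:225,260:370],None,fx=6,fy=6,interpolation=cv2.INTER_CUBIC)[:,:,::-1]
cv2.imwrite('pics/w1c.png',crop)
D0=np.load('w0.npz')['p'];cv2.imwrite('pics/w0c.png',cv2.resize(D0[60:255,240:415],None,fx=3,fy=3,interpolation=cv2.INTER_CUBIC)[:,:,::-1])
```

```text
blue 779 [[281.70001220703125, 163.10000610351562], [296.8999938964844, 162.5], [299.3999938964844, 222.89999389648438], [284.1000061035156, 223.60000610351562]] ((516.5321655273438, -135.45068359375), (66.99535369873047, 16.611087799072266), 28.911958694458008)
red 1014 [[305.0, 156.0], [305.0, 139.0], [366.0, 139.0], [366.0, 156.0]] ((581.672607421875, -154.06764221191406), (17.048898696899414, 61.83279800415039), 27.95805549621582)
plate [[390, 74], [342, 85], [347, 112], [326, 131], [300, 121], [289, 93], [282, 163], [297, 164], [298, 212], [283, 212], [282, 195], [267, 210], [265, 246], [389, 246], [400, 87]]
[[0.6681, -0.1683], [0.6371, -0.1316], [0.6169, -0.1487], [0.5902, -0.1388], [0.5865, -0.1104], [0.6057, -0.0884], [0.5384, -0.1132], [0.545, -0.1278], [0.4964, -0.1535], [0.4885, -0.1385], [0.5061, -0.1288], [0.4822, -0.1216], [0.4405, -0.1384], [0.5084, -0.2666], [0.6626, -0.1835]]
((555.3441162109375, -157.6835479736328), (188.17774963378906, 148.0310516357422), 28.544158935546875)
z hist (array([  4,  14,   0,   0,   4, 180, 446,   3,   2,   1,   3,   1,   1,
         2,  96, 247,   0,   0,   0]), array([-0.   ,  0.004,  0.008,  0.012,  0.016,  0.02 ,  0.024,  0.028,
        0.032,  0.036,  0.04 ,  0.044,  0.048,  0.052,  0.056,  0.06 ,
        0.064,  0.068,  0.072,  0.076]))
345 ((620.692626953125, 92.46269989013672), (19.84618377685547, 20.01717758178711), 47.95831298828125) [0.62089332 0.09280278 0.06035633]
630 ((621.1581420898438, 92.3896255493164), (33.88274383544922, 49.46831130981445), 48.67564010620117) [0.62322758 0.09423098 0.02441596]
```

View pics/w1c.png

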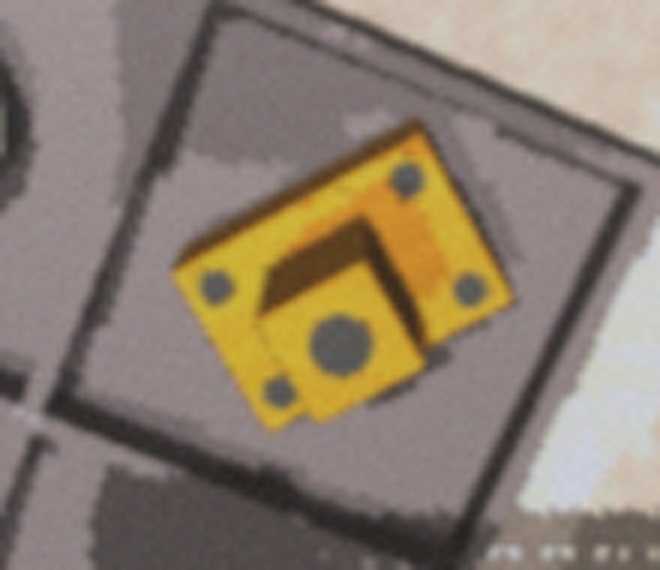

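View pics/w0c.png

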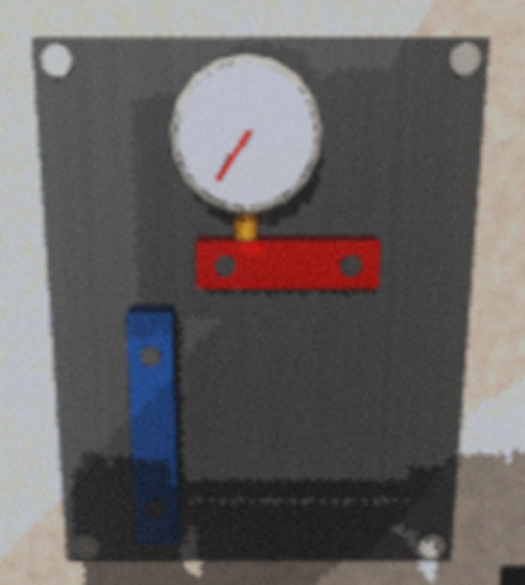

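The part is measured at (0.621, 0.092), with its long axis at yaw -0.72 and its boss top at z ≈ 0.060. The jig yaw is about 0.494 and its origin about (0.539, -0.1665). I grip with the jaws along the part's y, which stays clear of the grey body, then lift.

Run:
```python
from h import *
o=[np.pi,0,-.722]
move_pose([.6209,.0925,.11],o); pause(.2)
print(current_position(),current_q().round(2))
print('stop',movel([.6209,.0925,.031],feed=.08,f_stop=8)); pause(.2)
print(current_position(),current_force())
clamp(40); pause(.3); print('open',current_opening(),current_force())
print(movel([.6209,.0925,.13],feed=.08)); pause(.3)
print('open',current_opening(),current_force(),current_position(),current_clock())
p,d=camera('wrist');cv2.imwrite('pics/lift_w.png',p[:,:,::-1]);p,d=camera('side');cv2.imwrite('pics/lift_s.png',cv2.resize(p[120:360,140:460],None,fx=2.4,fy=2.4)[:,:,::-1])
```

```text
[0.62147879 0.09244608 0.11082581] [-0.32  0.87  0.18  1.67 -0.23  0.63 -2.3 ]
stop False
[0.62121409 0.09252018 0.03148984] [ 0.35603379 -0.60994555 -0.33709903]
open 0.01906300457390457 [-0.29460911 -0.31507877  0.05215089]
False
open 0.019598151896658172 [-0.19511137 -0.1128392  -1.47546816] [0.62079997 0.09246898 0.12978138] 9.175
```

View pics/lift_s.png

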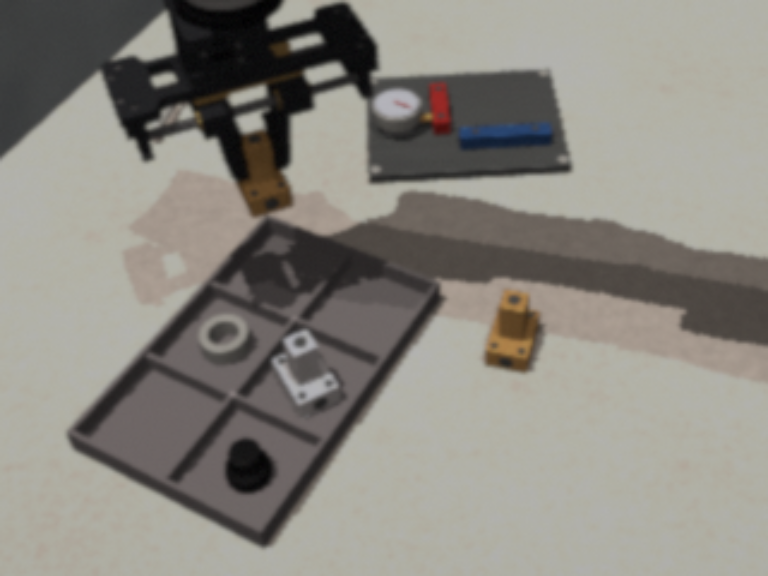

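View pics/lift_w.png

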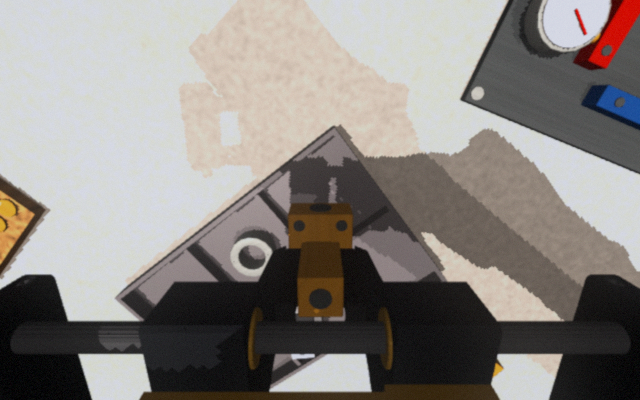

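The side view shows the brass body held upright in the fingers at (262,170), clear of the tray. The collar, grey body and knob have not been disturbed. Next I set it down on the plate about 12 mm short of both fences.

Run:
```python
from h import *
y=.494;O=np.array([.539,-.1665]);R=np.array([[np.cos(y),-np.sin(y)],[np.sin(y),np.cos(y)]])
o=[np.pi,0,y]
a=O+R@[-2,1]
move_pose([*a,.12],o); pause(.3)
movel([*a,.050],feed=.08); pause(.3)
f0=np.array(current_force());print('f0',f0,current_position())
print('touch',movel([*a,.033],feed=.015,f_stop=4)); pause(.3)
print(current_position(),np.array(current_force())-f0,current_tcp_rot(),current_opening(),current_clock())
np.save('f0.npy',f0)
p,d=camera('top');cv2.imwrite('pics/pl_t.png',cv2.resize(p[120:260,300:460],None,fx=4,fy=4,interpolation=cv2.INTER_CUBIC)[:,:,::-1]);ps=(current_position(),current_tcp_rot())
p,d=camera('wrist');cv2.imwrite('pics/pl_w.png',p[:,:,::-1]);np.savez('w2.npz',p=p,d=d,pos=ps[0],rot=ps[1])
```

```text
Traceback (most recent call last):
bench.MotionError: the arm cannot take that pose within its joint ranges
```

Run:
```python
from h import *
y=.494
for z in (.2,.16,.12,.05,.037):
  for yy in (y,y-np.pi,y+np.pi,):
    for (a,b) in((.5368,-.1666),(.5416,-.1504)):
      q=inverse_kinematics([a,b,z],[np.pi,0,yy]); print(z,round(yy,2),a,None if q is None else np.round(q,2))
print(current_q())
```

```text
0.2 0.49 0.5368 [ 0.35  0.66 -0.23  1.8   0.21  0.71 -1.07]
0.2 0.49 0.5416 [ 0.32  0.66 -0.22  1.8   0.21  0.71 -1.09]
0.2 -2.65 0.5368 [ 0.85  0.95 -1.26  1.77  0.98  1.2   1.36]
0.2 -2.65 0.5416 [ 0.82  0.96 -1.26  1.77  0.98  1.2   1.33]
0.2 3.64 0.5368 [ 0.85  0.95 -1.26  1.77  0.98  1.2   1.36]
0.2 3.64 0.5416 [ 0.82  0.96 -1.26  1.77  0.98  1.2   1.33]
0.16 0.49 0.5368 [ 0.35  0.72 -0.21  1.83  0.24  0.62 -1.09]
0.16 0.49 0.5416 [ 0.31  0.72 -0.21  1.83  0.24  0.62 -1.12]
0.16 -2.65 0.5368 [ 0.85  1.03 -1.26  1.81  1.07  1.18  1.29]
0.16 -2.65 0.5416 [ 0.82  1.03 -1.26  1.81  1.07  1.18  1.26]
0.16 3.64 0.5368 [ 0.85  1.03 -1.26  1.81  1.07  1.18  1.29]
0.16 3.64 0.5416 [ 0.82  1.03 -1.26  1.81  1.07  1.18  1.26]
0.12 0.49 0.5368 [ 0.33  0.78 -0.19  1.86  0.27  0.53 -1.12]
0.12 0.49 0.5416 [ 0.3   0.78 -0.19  1.86  0.26  0.53 -1.14]
0.12 -2.65 0.5368 [ 0.84  1.1  -1.26  1.83  1.17  1.18  1.23]
0.12 -2.65 0.5416 [ 0.81  1.1  -1.26  1.83  1.17  1.18  1.2 ]
0.12 3.64 0.5368 [ 0.84  1.1  -1.26  1.83  1.17  1.18  1.23]
0.12 3.64 0.5416 [ 0.81  1.1  -1.26  1.83  1.17  1.18  1.2 ]
0.05 0.49 0.5368 [ 0.3   0.9  -0.14  1.88  0.31  0.38 -1.15]
0.05 0.49 0.5416 [ 0.27  0.9  -0.14  1.88  0.3   0.38 -1.17]
0.05 -2.65 0.5368 [ 0.84  1.24 -1.26  1.86  1.33  1.19  1.15]
0.05 -2.65 0.5416 [ 0.81  1.24 -1.26  1.86  1.33  1.19  1.12]
0.05 3.64 0.5368 [ 0.84  1.24 -1.26  1.86  1.33  1.19  1.15]
0.05 3.64 0.5416 [ 0.81  1.24 -1.26  1.86  1.33  1.19  1.12]
0.037 0.49 0.5368 [ 0.3   0.92 -0.13  1.89  0.31  0.36 -1.15]
0.037 0.49 0.5416 [ 0.27  0.92 -0.13  1.89  0.3   0.36 -1.18]
0.037 -2.65 0.5368 [ 0.84  1.27 -1.26  1.86  1.35  1.2   1.13]
0.037 -2.65 0.5416 [ 0.81  1.27 -1.26  1.86  1.35  1.2   1.1 ]
0.037 3.64 0.5368 [ 0.84  1.27 -1.26  1.86  1.35  1.2   1.13]
0.037 3.64 0.5416 [ 0.81  1.27 -1.26  1.86  1.35  1.2   1.1 ]
[-0.32404789  0.83837387  0.18887022  1.66041256 -0.22829522  0.6646445
 -2.3088232 ]
```

The target failed because I gave the offset in mm instead of metres. I'll fix that and rerun.

Run:
```python
from h import *
y=.494;O=np.array([.539,-.1665]);R=np.array([[np.cos(y),-np.sin(y)],[np.sin(y),np.cos(y)]])
o=[np.pi,0,y]
a=O+R@[-.002,.001]
move_pose([*a,.12],o); pause(.3)
movel([*a,.050],feed=.08); pause(.3)
f0=np.array(current_force());print('f0',f0,current_position())
print('touch',movel([*a,.033],feed=.015,f_stop=4)); pause(.3)
print(current_position(),np.array(current_force())-f0,current_tcp_rot(),current_opening(),current_clock())
np.save('f0.npy',f0)
p,d=camera('top');cv2.imwrite('pics/pl_t.png',cv2.resize(p[120:260,300:460],None,fx=4,fy=4,interpolation=cv2.INTER_CUBIC)[:,:,::-1]);ps=(current_position(),current_tcp_rot())
p,d=camera('wrist');cv2.imwrite('pics/pl_w.png',p[:,:,::-1]);np.savez('w2.npz',p=p,d=d,pos=ps[0],rot=ps[1])
```

```text
f0 [-0.43147372 -0.78788935 -2.58420147] [ 0.53696451 -0.16662863  0.05034221]
touch True
[ 0.53670768 -0.16655689  0.03692908] [0.29942881 1.49661739 7.53673173] [-3.14140045e+00  1.94235109e-04  4.93973059e-01] 0.019669825017823165 13.125
```

View pics/pl_w.png

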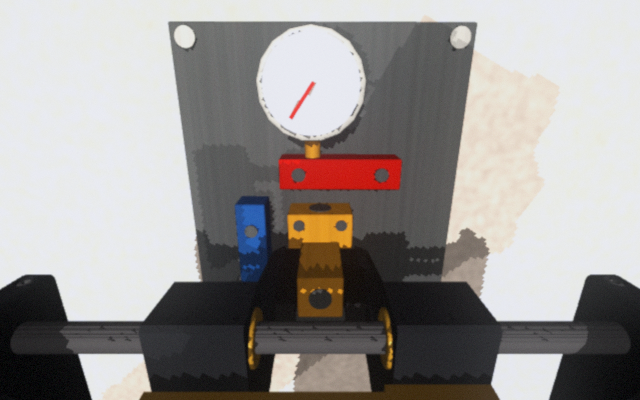

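The wrist view shows the part square on the plate: base top at (320,225), blue fence edge at x≈268 and red fence edge at y≈188, with clear gaps to both. I'll ease the down force, then push to blue and then to red with force stops.

```bash
cat >> h.py <<'E'
yw=.494;OJ=np.array([.539,-.1665]);RJ=np.array([[np.cos(yw),-np.sin(yw)],[np.sin(yw),np.cos(yw)]])
def fj():
    F=np.mean([np.array(current_force()) for _ in range(1)],0)-np.load('f0.npy'); return np.r_[RJ.T@F[:2],F[2]].round(2)
def pj():
    P=np.array(current_position()); return np.r_[RJ.T@(P[:2]-OJ),P[2]].round(5)
def go(j,z,**k): return movel([*(OJ+RJ@np.array(j)),z],ori=[np.pi,0,yw],**k)
def rep(s):
    pause(.3); print(s,pj(),fj(),'m',np.round(current_moment(),2),current_opening(),current_clock())
E
python3 - <<'E'
from h import *
p=pj(); go(p[:2],.0372,feed=.01); rep('ease')
z=.0372
print(go([p[0],.025],z,feed=.012,f_stop=7)); rep('y')
E
```

```text
ease [-0.00218  0.00118  0.03699] [-0.11  0.69 -0.27] m [ 0.02 -0.03  0.06] 0.019481006677346095 13.8083
True
y [-0.00228  0.01312  0.03698] [ 1.13 -0.3   4.44] m [-0.19 -0.11 -0.05] 0.019757742635454125 15.325
```

Run:
```python
from h import *
z=.0373;p=pj()
for dy in (.0005,.001,.0015):
    go([p[0],p[1]+dy],z,feed=.01); rep(dy)
    if abs(fj()[1])>8: break
```

```text
0.0005 [-0.00239  0.01319  0.03721] [ 0.78 -2.88 -0.65] m [-0.84 -0.45 -0.17] 0.01945815983784392 15.875
0.001 [-0.00239  0.01325  0.03734] [-0.05 -4.16  0.08] m [-1.14 -0.55 -0.08] 0.019943241139770144 16.425
0.0015 [-0.00237  0.01326  0.03742] [ 0.8  -5.63 -1.74] m [-1.28 -0.65 -0.12] 0.019938458946500207 16.975
```

The blue fence is bearing, at about 3 N per mm of commanded offset. I hold that and advance to the red fence.

Run:
```python
from h import *
z=.0371;Y=.0151
print(go([.022,Y],z,feed=.012,f_stop=7)); rep('x')
p=pj()
for dx in (.001,.002,.003):
    go([p[0]+dx,Y],z,feed=.01); rep(dx)
    if abs(fj()[0])>9: break
```

```text
True
x [0.01001 0.01273 0.03697] [0.93 2.26 8.17] m [0.33 0.16 0.06] 0.01979078986627747 18.5583
0.001 [0.01008 0.01321 0.03702] [-1.33 -4.26  3.31] m [-1.14 -0.16 -0.08] 0.019691193743377834 19.3833
0.002 [0.01013 0.01323 0.037  ] [-2.08 -3.97  4.68] m [-1.28  0.11 -0.08] 0.019562767689122903 19.9333
0.003 [0.01011 0.01321 0.037  ] [-3.63 -2.95  5.99] m [-1.35  0.36 -0.07] 0.019714875413900265 20.4833
```

Run:
```python
from h import *
z=.0372
for X,Y in((.0155,.0168),(.0175,.0180),(.0185,.0190)):
    go([X,Y],z,feed=.01); rep((X,Y))
pause(1);fs=[]
for i in range(10): pause(.1); fs.append(fj())
print(np.mean(fs,0),np.min(fs,0),np.max(fs,0),pj(),current_tcp_rot())
```

```text
(0.0155, 0.0168) [0.01027 0.01329 0.03712] [-8.15 -6.71  6.61] m [-2.28  0.7   0.02] 0.019603977492929213 21.2333
(0.0175, 0.018) [0.01035 0.01332 0.0372 ] [-11.    -8.21   7.48] m [-2.91  1.08  0.07] 0.019552373763190665 21.9167
(0.0185, 0.019) [0.01045 0.01335 0.03725] [-12.15 -11.23   8.09] m [-3.4   1.08  0.05] 0.01975002878786002 22.5083
[-11.451 -10.629   8.906] [-12.26 -11.3    8.  ] [-10.75 -10.16   9.99] [0.0104  0.01336 0.03724] [3.13613755 0.01170652 0.48712185]
```

Run:
```python
from h import *
ps=(current_position(),current_tcp_rot());p,d=camera('wrist');cv2.imwrite('pics/f_w.png',np.clip(p[:,:,::-1]*1.4,0,255).astype(np.uint8))
K,T=extr('wrist',ps)
m=masks(p)
p,d=camera('side');cv2.imwrite('pics/f_s.png',cv2.resize(p[100:330,150:420],None,fx=2.5,fy=2.5,interpolation=cv2.INTER_CUBIC)[:,:,::-1])
```

```text
(no output)
```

View pics/f_w.png

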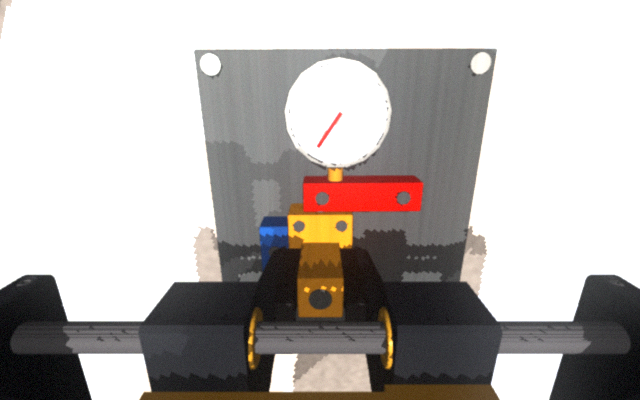

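View pics/f_s.png

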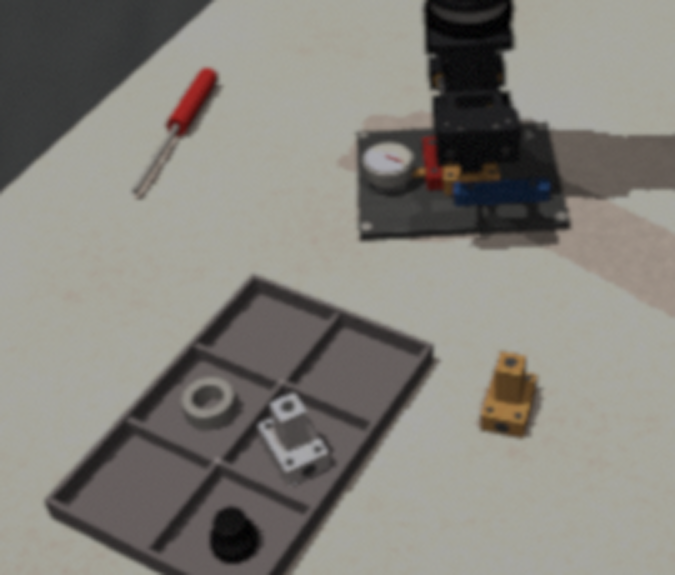

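The wrist view shows the base at (320,228) touching the red fence (edge y≈210) and the blue fence (edge x≈288). The side view shows the other parts undisturbed. I'm handing the job in.

Run:
```python
from h import *
print(fj(),pj(),current_opening(),current_clock()); print(finish_job());
```

```text
[-11.86 -10.51   9.23] [0.0104  0.01335 0.03723] 0.019696119290913548 24.6083
the job is handed in; nothing more can be done
None
```

The brass body is seated in the jig corner, still gripped and pressing on both fences, and I handed the job in at about 24.6 s of the 58 s allowed. `finish_job()` gives no verdict, so these are my own last checks:

- **Part taken:** I lifted the brass body in the tray, the one farther from the robot, by its boss. The look-alike on the table was left alone.
- **Push on the fences:** The wrist force was steady over a second at about 11 N against the red fence and 10.6 N against the blue. There was also about 9 N downward. These are wrist readings, so the contact forces at the fences may differ slightly.
- **Position:** The tool was at x = 10.4 mm, y = 13.4 mm in my measured jig frame, against a nominal seat of 10 and 13. Its tilt was about 0.013 rad and its yaw was 0.007 rad from my measured jig yaw.
- **Grip:** I clamped at 40 N, and the jaws read 19.7 mm on the 20 mm boss.
- **Pictures:** The base touches both fences, and the grey body, knob and collar look unmoved. I did not measure their positions again.

**Failures and disagreements:**
- One move was refused because I had given an offset in mm instead of m. Nothing moved.
- Jig position estimates from different features differed by about 2 mm. The force stops against the fences settled that.

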